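# Set up and start the utensil steriliser

### The arm

A 6-joint arm with a two-finger parallel gripper is mounted at the origin on the work surface. World frame = base frame: x ahead of the robot, y to its left, z up, the work surface at z = 0. Lengths are in mm, angles in rad, forces in N, time in s.
With the tool pointing down it reaches from about 350 to 850 mm from the base axis. Payload 8.1 kg.
Tool frame: the origin (TCP) lies between the finger pads; the fingertips stand 14 mm ahead of it and the grasp point (between the pads) lies 5 mm behind it; z points along the fingers, y is the line along which they close (so a half turn about z gives the same grasp; the last joint's range is limited). The gripper opens to 93 mm and grips with 3 to 60 N. Pads are 15 mm wide; open, the fingers measure 128 mm over their backs; the gripper's body (75 mm by 188 mm) begins 65 mm behind the grasp point.
Start: joints at [1.263, 0.13, 1.488, -0, 1.523, -0.085], TCP at [132.554, 585.179, 232.635] pointing down, gripper open.
Joint ranges: [-2.96, 2.96], [-0.89, 2.26], [0.02, 2.5], [-1.34, 4.48], [0, 2.73], [-2.66, 2.66]. Speed limits (rad/s): [2.39, 2.39, 2.79, 3.14, 3.14, 3.14].

### API

Orientations are given as [roll, pitch, yaw] about the fixed x, y, z axes, in that order (R = Rz(yaw) Ry(pitch) Rx(roll)).
In Python, from plant import r gives the robot as it stands. The module is installed in compiled form; this text tells all that it offers.
- The arm moves only by the tool drive_tool, never from a script. Its argument "plan" is a list that holds one entry, the list of rows, each a list of 5 numbers: the shift along the tool's x, y, z in cm, then the turn about the tool's z in degrees, then the closure, from -1 (fully open) to 1 (shut). A call has 1 to 12 rows; each row shifts and turns the commanded pose from where the row before left it, along the tool's axes as they then stand; what a row does not reach is not made up. A row lasts 1/10 s, in which the tool goes at most 50 mm and 8.59 degrees, less where a joint would pass 70% of its speed; a pose out of reach is approached as far as the arm can. A call with a gripper value outside its range is refused whole. The fingers move at their own pace and stop on an object; "newtons" is the grip in N (left out, the last holds). Time passes only in rows, so rows that do not move let the fingers close. It gives the time, the measured TCP pose, the force, the opening and the grip force at its end, in the units of the state.
- r.state(): the state, without advancing time (a new reading comes with each control period).
- r.grab_frame(name): name is "scene" or "top"; returns a dict with "image" (400x640x3 uint8, blue, green, red), "range_z" (400x640 float32, mm along the optical axis (not along the pixel's ray), 0 where there is no reading), "intrinsics" (3x3 intrinsics, pixels), "R" (3x3) and "t" (3): a world point X has camera coordinates R X + t. Camera axes: x right, y down, z forward; pixel columns grow to the right and rows downward; lengths in mm; the calibration is good to about 2 mm. A picture is of the moment at which its call begins.
- r.hand_in(): hands the job in; it is judged then, once.
Trained networks look in a picture, given as the dict that the camera call returned (one of the last four; its "shot" number tells which), for a name from the list of things; names that differ only in an ending like _2 or _b are one class to them, and where a whole thing is asked for, a point or a joint stands for the part that bears it (a point fixed in the world has none). Each returns a list of dicts, best first, with "conf" (0 to 1); they miss things now and then, are a little off and sometimes report something else, mostly with a low value. They report only what shows in the picture. A call takes as long as a camera call. They do not tell look-alikes from the thing itself.
- r.boxes_of(target, picture): "point" ([column, row] in pixels, amid what is visible of it).
- r.mark_of(target, picture): "point" ([column, row] in pixels: a listed point, or the origin of a listed thing).
The state is a dict: "time": time; "q": joint angles; "qvel": joint speeds; "effort": joint torques, N m; "tcp_pos": TCP position; "orientation": TCP orientation; "wrist_force": force on the tool from outside, world axes, zero at the start; "torque": the same for the moment, N m; "finger_gap": finger opening in mm; "gripper_force": force on a finger pad.
Only numpy, scipy, OpenCV 4.12 (cv2) and the standard library are available. Lean on these libraries where they do the work, as an engineer would, in place of code of your own. Each camera call takes 0.05 s, during which the arm holds its last target. There are 200 camera calls.

### The job

Get the utensil steriliser on the cart ready and start it: first swing the base's stabiliser leg all the way out until it clicks home at its end stop, then set the empty cutlery basket down onto the base's two pegs until it sits flat and fully home. Next pull every utensil out of the drip rack and stand each one, head down, in a compartment of the seated basket, and only when all are in, press the start button fully down and let go. Leave the other things on the mat where they are.

Things in the scene. Friction and masses are not known exactly. Their poses are not given: they have to be found in the camera images.
- base: fixed base of a utensil steriliser: white housing, 225 (x) x 240 (y) x 32 mm high. Origin on the mat under the centre of the basket seat; the housing spans x = -150 to +75 and y = -120 to +120 mm. Control strip with start button on its -x side, leg on its +y side. z up.
- peg_a (a point): tip of the peg at y = +98 mm, x = 0 of the base: upright steel pin 13 mm thick, cone-tipped, 24 mm high above the housing's top.
- peg_b (a point): tip of the like peg at y = -98 mm, x = 0.
- seat (a point): point midway between the two pegs, on the top face of the base (32 mm above the mat); axes as the base. The seated basket's origin lies here.
- leg (a joint): hinge of the stabiliser leg, rad: 0 = folded, pointing along the base's -x; 1.57 = end stop, pointing along the base's +y (clockwise from above). Light friction, stays where left. A ball detent resists with 1 to 2 N at the knob from about 1.2 to 1.4, then clicks and holds the leg home (1.5 to 1.57).
- leg_knob (a point): centre of the top of the leg's upright black knob post: round, 16 mm thick, 76 mm tall, top 96 mm above the mat, 110 mm from the hinge axis. The leg under it is an aluminium bar 22 mm wide, its top 24 mm above the mat. Folded, the post's axis is 18 mm out from the side of the housing.
- leg_hinge (a point): on the vertical hinge axis of the leg, 24 mm above the mat.
- start (a joint): travel of the spring start button, m: 0 = up, 0.006 = fully pressed (5 N); springs back.
- start_top (a point): centre of the top of the round start button (28 mm across), in the middle of the control strip; it is pressed straight down.
- basket: loose steel cutlery basket, about 350 g: open box 120 x 120 mm, 90 mm high, floor 10 mm thick, walls 3 mm; 3 x 3 square compartments, 36 mm inside, centres at 0 and +-39 mm in x and y; the middle one holds the carry handle. Origin: centre of the underside; z up. Alike after half a turn; fits the pegs either way round.
- handle (a point): top centre of the basket's black carry handle, 140 mm above its underside: upright plate 12 mm thick (basket x), free from the rim (90 mm) up; 34 mm wide (y), the topmost 12 mm 44 mm wide.
- ear_a (a point): centre of the 16 mm round through hole in the basket's ear at y = +98 mm, on the ear's top face. The two flat ears run out from the floor along y to +-118 mm, 60 mm wide, 10 mm thick.
- ear_b (a point): the same for the ear hole at y = -98 mm.
- rack: fixed plastic drip rack: a block 208 (x) x 42 (y) x 90 mm high on a foot plate 230 x 90 x 4 mm, with four square wells (34 mm inside, open on top) at x = -84, -28, +28, +84 mm; well floors 6 mm above the origin. Origin: centre of the underside.
- scoop: long stainless scoop; in any of the rack's wells, head down; 170 mm long, 60 g. Handle 12 x 12 mm square, 50 to 170 mm above the foot; the head (lowest 50 mm) is at most 24 (x) x 14 (y) mm. Origin: centre of the foot; z runs up the handle, x and y along its sides. May be absent (None).
- fork: long white plastic fork; in any of the rack's wells, head down; 170 mm long, 60 g. Handle 12 x 12 mm square, 50 to 170 mm above the foot; the head (lowest 50 mm) is at most 24 (x) x 14 (y) mm. Origin: centre of the foot; z runs up the handle, x and y along its sides. May be absent (None).
- spoon: long stainless spoon; in any of the rack's wells, head down; 170 mm long, 60 g. Handle 12 x 12 mm square, 50 to 170 mm above the foot; the head (lowest 50 mm) is at most 24 (x) x 14 (y) mm. Origin: centre of the foot; z runs up the handle, x and y along its sides. May be absent (None).
- spatula: long black plastic spatula; in any of the rack's wells, head down; 170 mm long, 60 g. Handle 12 x 12 mm square, 50 to 170 mm above the foot; the head (lowest 50 mm) is at most 24 (x) x 14 (y) mm. Origin: centre of the foot; z runs up the handle, x and y along its sides. May be absent (None).
- dish: bystander: white ceramic dish 110 mm across, 32 mm high; origin under its centre.
- jar: bystander: glass jar 76 mm across, about 107 mm high, with hinged steel flap cap; origin under its centre.
- canister: bystander: aluminium canister 62 mm across, 93 mm high, press button lid; origin under its centre.
- mug: bystander: blue mug 80 mm across, 90 mm high; origin under its centre.
- clip: bystander: white plastic bag clip 100 x 22 x 18 mm, lying along its x; origin under its centre.
- napkins: bystander: cardboard box 90 x 110 x 60 mm; origin under its centre.
Things that resemble listed ones, but are neither listed nor needed, are in the scene too. Leave any red look-alike of the scoop alone.

How it is judged:
By the outcome, as a careful person would: the job done as asked, in the order asked, and still so for the second after the job is handed in, with the robot touching nothing.
Of scoop, fork, spoon, spatula only 3 to 4 are there at a start; the rules pass over those that are not, and their reading is None.
At some moment in a run one of basket may be knocked a few centimetres aside while the robot is not near it.
Once in a run the grip may slacken for a moment while it holds something.
It also fails if it takes over 208 s, if anything falls off the work surface, if the arm or the gripper's body presses on something with over 40 N, if the wrist force passes 120 N, or if a joint passes its speed limit or range.

## Working session

There is one attempt and no reset: what is moved stays moved. The work goes in short steps, Python scripts to look and compute and a tool call to move; the robot and the scene stay as the last step left them, time stands still between calls to the robot, and variables do not carry over. Pictures are saved under pics/ and viewed, at most 14 in all, crops included, and the job is handed in when it is done.

Besides the shell and the picture viewer there is one more tool, called after ">>>" in YAML: its name, and indented under it one key for each argument. drive_tool: Moves the arm, as the interface text tells. Its arguments: {"type":"object","properties":{"plan":{"type":"array"},"newtons":{"type":"number"}},"required":["plan"]}

```bash
mkdir -p pics; cat > h.py <<'E'
import numpy as np, cv2
from plant import r
def w(f,p,z=None):
    K,R,t=np.array(f["intrinsics"]),np.array(f["R"]),np.array(f["t"])
    u,v=p; d=np.linalg.inv(K)@[u,v,1]
    if z is None:
        a=f["range_z"][max(0,int(v)-1):int(v)+2,max(0,int(u)-1):int(u)+2]; a=a[a>0]
        if len(a)==0: return None
        return R.T@(d*np.median(a)-t)
    c=-R.T@t; e=R.T@d
    return c+e*(z-c[2])/e[2]
def px(f,X):
    K,R,t=np.array(f["intrinsics"]),np.array(f["R"]),np.array(f["t"])
    q=K@(R@np.array(X)+t); return q[:2]/q[2]
E
python3 - <<'E'
from h import *
s=r.state(); print({k:np.round(v,3) for k,v in s.items()})
for n in("scene","top"):
    f=r.grab_frame(n); cv2.imwrite(f"pics/{n}0.png",f["image"])
    print(n,np.round(f["R"],3).tolist(),np.round(f["t"],1),np.round(f["intrinsics"],1).tolist())
    for k in "base peg_a seat leg leg_knob leg_hinge start_top basket handle ear_a rack scoop fork spoon spatula".split():
        print(k,[(np.round(d["point"]).tolist(),round(d["conf"],2),None if (x:=w(f,d["point"])) is None else np.round(x).tolist()) for d in r.mark_of(k,f)[:4]])
E
```

```text
{'time': np.float64(0.0), 'q': array([ 1.263,  0.131,  1.489, -0.   ,  1.523, -0.085]), 'qvel': array([ 0.   , -0.001, -0.001,  0.001, -0.   ,  0.003]), 'effort': array([-0.0000e+00, -5.5986e+01, -4.9174e+01,  7.7000e-02,  3.6000e-02,
       -0.0000e+00]), 'tcp_pos': array([132.391, 584.64 , 231.571]), 'orientation': array([-3.14 , -0.   ,  2.919]), 'wrist_force': array([ 0.452, -0.62 , -0.562]), 'torque': array([0.018, 0.029, 0.011]), 'gripper_force': np.float64(0.0), 'finger_gap': np.float64(92.544)}
scene [[-0.831, 0.556, -0.011], [0.352, 0.51, -0.785], [-0.431, -0.657, -0.619]] [ 388.  -107.9 1710.9] [[451.2, 0.0, 314.1], [0.0, 451.2, 203.9], [0.0, 0.0, 1.0]]
base [([284.0, 226.0], 0.62, [582.0, -1.0, 35.0])]
peg_a [([268.0, 196.0], 0.86, [527.0, -210.0, 1.0]), ([295.0, 228.0], 0.78, [561.0, 34.0, 38.0])]
seat [([285.0, 220.0], 0.76, [566.0, -21.0, 35.0]), ([327.0, 227.0], 0.34, [474.0, 83.0, 37.0])]Traceback (most recent call last):
  File "<stdin>", line 7, in <module>
ValueError: it knows: base, basket, canister, clip, dish, ear, fork, handle, jar, leg_hinge, leg_knob, mug, napkins, peg, rack, scoop, seat, spatula, spoon, start_top
```

```bash
python3 - <<'E'
from h import *
for n in("scene","top"):
    f=r.grab_frame(n); cv2.imwrite(f"pics/{n}0.png",cv2.resize(f["image"],None,fx=1.25,fy=1.25))
    print(n,np.round(f["R"],3).tolist(),np.round(f["t"],1),np.round(f["intrinsics"],1).tolist())
    for k in "base peg seat leg_knob leg_hinge start_top basket handle ear rack scoop fork spoon spatula".split():
        print(k,[(np.round(d["point"]).tolist(),round(d["conf"],2),None if (x:=w(f,d["point"])) is None else np.round(x).tolist()) for d in r.mark_of(k,f)[:4]])
E
```

```text
scene [[-0.831, 0.556, -0.011], [0.352, 0.51, -0.785], [-0.431, -0.657, -0.619]] [ 388.  -107.9 1710.9] [[451.2, 0.0, 314.1], [0.0, 451.2, 203.9], [0.0, 0.0, 1.0]]
base [([281.0, 227.0], 0.65, [595.0, 4.0, 37.0])]
peg [([296.0, 230.0], 0.96, [560.0, 37.0, 34.0]), ([267.0, 198.0], 0.66, [538.0, -192.0, 4.0])]
seat [([286.0, 218.0], 0.96, [560.0, -27.0, 36.0])]
leg_knob [([323.0, 225.0], 0.86, [477.0, 67.0, 35.0]), ([283.0, 225.0], 0.62, [583.0, -4.0, 36.0]), ([231.0, 278.0], 0.34, [826.0, 127.0, 57.0])]
leg_hinge [([286.0, 250.0], 0.62, [630.0, 90.0, 26.0])]
start_top [([317.0, 200.0], 0.64, [418.0, -52.0, 34.0])]
basket [([253.0, 167.0], 0.86, [511.0, -341.0, 45.0])]
handle [([265.0, 178.0], 0.37, [488.0, -300.0, 13.0])]
ear [([265.0, 178.0], 0.6, [489.0, -296.0, 13.0])]
rack [([231.0, 275.0], 0.73, [823.0, 121.0, 62.0]), ([310.0, 328.0], 0.64, [731.0, 379.0, 42.0]), ([383.0, 292.0], 0.57, [507.0, 394.0, 44.0]), ([280.0, 220.0], 0.5, [580.0, -28.0, 38.0])]
scoop [([475.0, 327.0], 0.68, [371.0, 595.0, 16.0]), ([430.0, 244.0], 0.64, [232.0, 303.0, 3.0])]
fork []
spoon []
spatula [([299
[... 711 characters left out ...]
0.0]), ([220.0, 211.0], 0.32, [476.0, 351.0, 95.0])]
handle [([462.0, 209.0], 0.91, [496.0, -432.0, 84.0])]
ear [([421.0, 220.0], 0.77, [470.0, -316.0, 9.0]), ([477.0, 217.0], 0.75, [482.0, -510.0, 7.0])]
rack [([218.0, 214.0], 0.68, [468.0, 361.0, 79.0])]
scoop [([238.0, 292.0], 0.6, [219.0, 294.0, 12.0]), ([150.0, 247.0], 0.59, [361.0, 580.0, 51.0]), ([221.0, 205.0], 0.58, [496.0, 349.0, 89.0])]
fork [([378.0, 251.0], 0.74, [359.0, -167.0, 10.0]), ([224.0, 242.0], 0.47, [379.0, 339.0, 55.0])]
spoon [([475.0, 218.0], 0.66, [465.0, -471.0, 89.0]), ([219.0, 190.0], 0.58, [543.0, 358.0, 95.0])]
spatula [([339.0, 188.0], 0.67, [569.0, -34.0, 39.0]), ([447.0, 220.0], 0.6, [460.0, -385.0, 78.0])]
```

View pics/scene0.png

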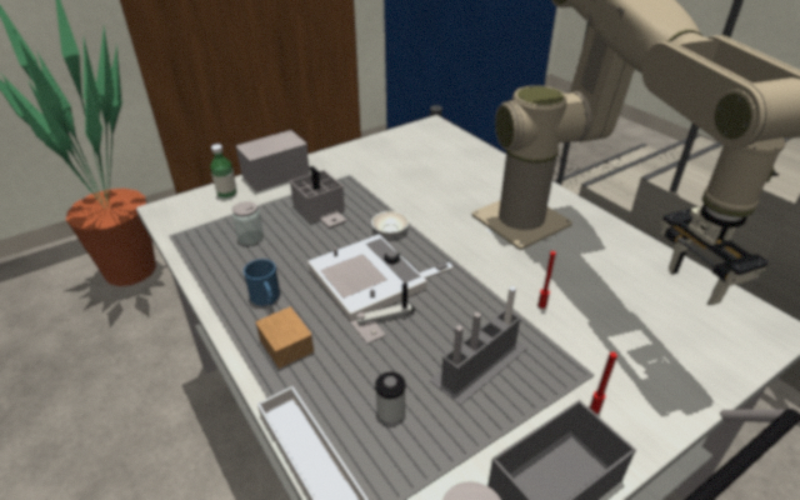

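View pics/top0.png

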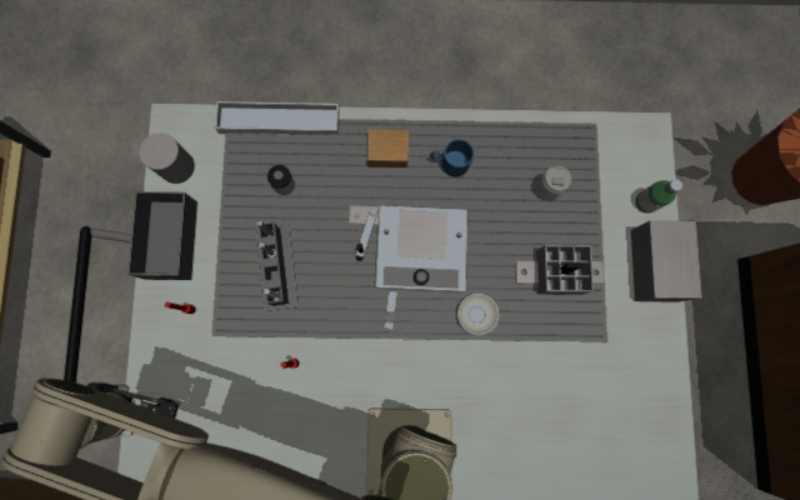

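The scene view shows the base at (365,270), the basket at (318,195), and the rack at (480,350) with three handles. The leg and knob are at (405,295), and the red decoys are outside the rack. The top view agrees: base (422,248), rack (272,263), basket (567,268). I'll take zoomed crops for detail.

```bash
python3 - <<'E'
from h import *
t=r.grab_frame("top"); s=r.grab_frame("scene")
def c(f,x,y,W,H): return cv2.resize(f["image"][y:y+H,x:x+W],(400,300),interpolation=cv2.INTER_CUBIC)
a=np.vstack([np.hstack([c(t,190,160,120,90),c(s,330,220,120,90)]),np.hstack([c(t,280,155,120,90),c(t,400,170,100,75)])])
cv2.imwrite("pics/c1.png",a)
np.save("t0.npy",t["range_z"])
E
```

```text
(no output)
```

View pics/c1.png

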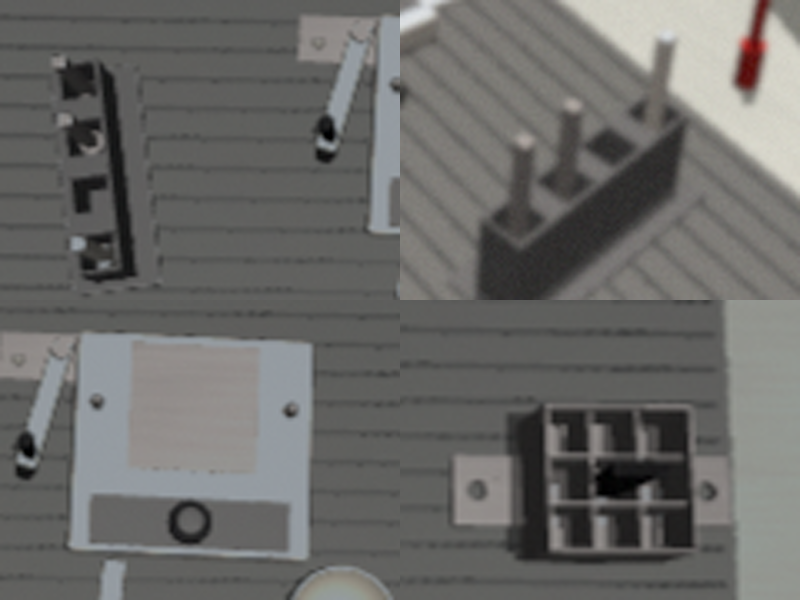

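The crop shows the rack wells holding three utensils: the 1st, 2nd and 4th from the far end. The knob is at crop (325,130), the two pegs are clear, and the basket handle and ear holes can be seen. Next I'll measure these precisely.

```bash
cat >> h.py <<'E'
def cloud(f):
    K,R,t=np.array(f["intrinsics"]),np.array(f["R"]),np.array(f["t"])
    z=f["range_z"].astype(float); v,u=np.mgrid[:400,:640]
    P=np.stack([(u-K[0,2])/K[0,0]*z,(v-K[1,2])/K[1,1]*z,z],-1)
    W=(P-t)@R; W[z<=0]=np.nan; return W
def tri(fs,ps):
    A=[];b=[]
    for f,p in zip(fs,ps):
        K,R,t=np.array(f["intrinsics"]),np.array(f["R"]),np.array(f["t"])
        d=R.T@np.linalg.inv(K)@[*p,1]; d/=np.linalg.norm(d); M=np.eye(3)-np.outer(d,d); A.append(M); b.append(M@(-R.T@t))
    A=np.vstack(A);b=np.hstack(b); x=np.linalg.lstsq(A,b,rcond=None)[0]; return x,np.linalg.norm(A@x-b)
E
python3 - <<'E'
from h import *
t=r.grab_frame("top"); s=r.grab_frame("scene")
W=cloud(t)
def reg(x0,x1,y0,y1,z0,z1,W=W): 
    m=(W[...,0]>x0)&(W[...,0]<x1)&(W[...,1]>y0)&(W[...,1]<y1)&(W[...,2]>z0)&(W[...,2]<z1); return m
def rect(m,W=W):
    p=W[m][:,:2].astype(np.float32); a=cv2.minAreaRect(p); return np.round(a[0],1),np.round(a[1],1),round(a[2],2),len(p)
print("mat z",np.nanmedian(W[reg(350,450,50,250,-30,20)][:,2]))
m=reg(400,680,-200,110,24,46); print("base top",rect(m),np.median(W[m][:,2]))
m=reg(380,580,-480,-320,75,115); print("basket rim",rect(m),np.median(W[m][:,2]))
m=reg(380,580,-550,-260,4,20); print("ears",rect(m),np.median(W[m][:,2]))
m=reg(380,580,-480,-320,125,155); print("handle",np.median(W[m],0),m.sum(),rect(m) if m.sum()>3 else 0)
m=reg(330,620,300,420,78,105); print("rack",rect(m),np.median(W[m][:,2]))
m=reg(330,620,270,440,120,200); n,l,st,ce=cv2.connectedComponentsWithStats(m.astype(np.uint8))
for i in range(1,n): print(" utensil tip",np.median(W[l==i],0).round(1),st[i,4],ce[i], W[l==i][:,2].max().round())
m=reg(480,620,90,200,60,110); print("knob",np.median(W[m],0),m.sum(),[c.mean().round(1) for c in np.nonzero(m)[::-1]])
V=cloud(s)
m=reg(330,620,270,440,110,200,V); n,l,st,ce=cv2.connectedComponentsWithStats(m.astype(np.uint8))
for i in range(1,n): print(" S tip",np.median(V[l==i],0).round(1),st[i],V[l==i][V[l==i][:,2]>150].mean(0).round(1))
m=reg(480,620,90,200,40,110,V); print("S knob",np.median(V[m],0),m.sum())
m=reg(380,580,-480,-320,120,155,V); print("S handle",np.median(V[m],0),m.sum())
np.savez("f0.npz",**{a+k:np.array(f[k]) for a,f in(("t",t),("s",s)) for k in("image","range_z","intrinsics","R","t")})
E
```

```text
mat z 4.607229847884275
base top (array([526.8, -44.8]), array([313.3, 245.1]), 88.45, 4622) 36.71916696081095
basket rim (array([ 478.5, -407.3]), array([120.5, 122.4]), 0.31, 534) 84.89549177383597
ears (array([ 480. , -404.8]), array([199.9, 289.4]), 0.02, 2123) 7.954773543149174
handle [ 477.05068309 -407.4281963   143.77883285] 71 (array([ 478.2, -406.9]), array([11.6, 45.1]), 0.36, 71)
rack (array([481.1, 362.6]), array([208.1,  44.3]), 9.13, 515) 93.03143628027448
 utensil tip [561.1 372.8 163.1] 44 [209.59090909 179.88636364] 181.0
 utensil tip [508.  363.7 165.6] 44 [211.54545455 197.02272727] 185.0
 utensil tip [395.8 346.7 166.3] 39 [215.41025641 233.43589744] 184.0
knob [523.70768505 133.67064812  96.74920234] 28 [np.float64(288.0), np.float64(197.1)]
 S tip [398.5 356.1 151.1] [405 229   8  23 122] [397.2 355.3 167.7]
 S tip [511.4 374.9 150.1] [377 249   9  23 137] [509.5 373.5 169. ]
 S tip [564.6 383.6 150.8] [363 259   8  25 142] [563.  382.  169.5]
S knob [526.20891872 142.84535706  73.64964059] 90
S handle [ 479.08764953 -398.75147143  140.51998444] 57
```

```bash
cat > m.py <<'E'
from h import *
D=np.load("f0.npz")
T={k:D["t"+k] for k in("image","range_z","intrinsics","R","t")}; S={k:D["s"+k] for k in("image","range_z","intrinsics","R","t")}
E
python3 - <<'E'
from m import *
for n,f in(("top",T),("scene",S)):
    W=cloud(f); g=cv2.cvtColor(f["image"],cv2.COLOR_BGR2GRAY)
    m=(W[...,0]>430)&(W[...,0]<720)&(W[...,1]>-180)&(W[...,1]<115)&(abs(W[...,2]-35)<9)
    n_,l,st,ce=cv2.connectedComponentsWithStats(m.astype(np.uint8)); i=1+np.argmax(st[1:,4]); mm=l==i
    p=W[mm]; p=p[(p[:,0]>440)]
    print(n,"z",np.median(p[:,2]),cv2.minAreaRect(p[:,:2].astype(np.float32)),len(p), "C",-f["R"].T@f["t"])
    for nm,b in (("mat",(300,420,0,200)),("table",(200,300,-200,-100)),("mat2",(560,650,-330,-200)),("mat3",(600,700,200,300)),("mat4",(650,800,-450,-400))):
        q=W[(W[...,0]>b[0])&(W[...,0]<b[1])&(W[...,1]>b[2])&(W[...,1]<b[3])]; print(" ",nm,np.nanmedian(q,0).round(1),len(q))
    for box,nm in(((415,545,-485,-325,80,105),"rim"),((415,545,-485,-325,130,160),"handle"),((340,620,300,430,82,102),"rack")):
        q=W[(W[...,0]>box[0])&(W[...,0]<box[1])&(W[...,1]>box[2])&(W[...,1]<box[3])&(W[...,2]>box[4])&(W[...,2]<box[5])]
        if len(q)>4: print(" ",nm,np.median(q[:,2]).round(1),[np.round(a,1) for a in cv2.minAreaRect(q[:,:2].astype(np.float32))])
u=T["image"][160:240,280:390]; s=S["image"][190:270,235:345]
a=np.hstack([cv2.resize(u,(400,291),interpolation=cv2.INTER_CUBIC),cv2.resize(s,(400,291),interpolation=cv2.INTER_CUBIC)])
b=np.hstack([cv2.resize(S["image"][135:185,215:285],(400,286),interpolation=cv2.INTER_CUBIC),cv2.resize(T["image"][190:240,405:475+15],(400,236),interpolation=cv2.INTER_CUBIC)[:,:400] if 0 else cv2.resize(T["image"][190:240,410:480],(400,286),interpolation=cv2.INTER_CUBIC)])
cv2.imwrite("pics/c2.png",np.vstack([a,b]))
E
```

```text
top z 36.74332595013836 ((543.9888916015625, -30.993934631347656), (240.20196533203125, 211.60089111328125), 88.44820404052734) 4071 C [ 261.10720943   58.72676122 1530.88986832]
  mat [359.5 100.    4.8] 2110
  table [ 248.5 -150.7    0.5] 892
  mat2 [ 604.6 -265.5    4.7] 938
  mat3 [649.6 249.8   4.2] 806
  mat4 [ 695.6 -423.6    6.2] 365
  rim 88.4 [array([ 478.6, -407.3]), array([120.5, 122.4]), np.float64(0.3)]
  handle 144.3 [array([ 478.2, -406.9]), array([11.6, 45.1]), np.float64(0.4)]
  rack 93.3 [array([481.1, 362.7]), array([208. ,  44.2]), np.float64(9.2)]
scene z 36.47404652325005 ((545.0831298828125, -17.851547241210938), (265.5047607421875, 209.96861267089844), 89.9919204711914) 3075 C [1097.72972634  962.55564338  978.75194588]
  mat [359.7 112.7   5.2] 1358
  table [ 248.1 -146.     0.8] 376
  mat2 [ 605.5 -262.8    4.3] 540
  mat3 [641.4 242.3   4.7] 794
  mat4 [ 761.1 -422.9    4.6] 165
  rim 87.8 [array([ 476.1, -403.4]), array([122.9, 133.7]), np.float64(0.7)]
  handle 142.6 [array([ 477.1, -401.7]), array([50.2, 17.1]), np.float64(83.4)]
  rack 92.9 [array([478.5, 366.3]), array([212.1,  45.2]), np.float64(9.0)]
```

View pics/c2.png

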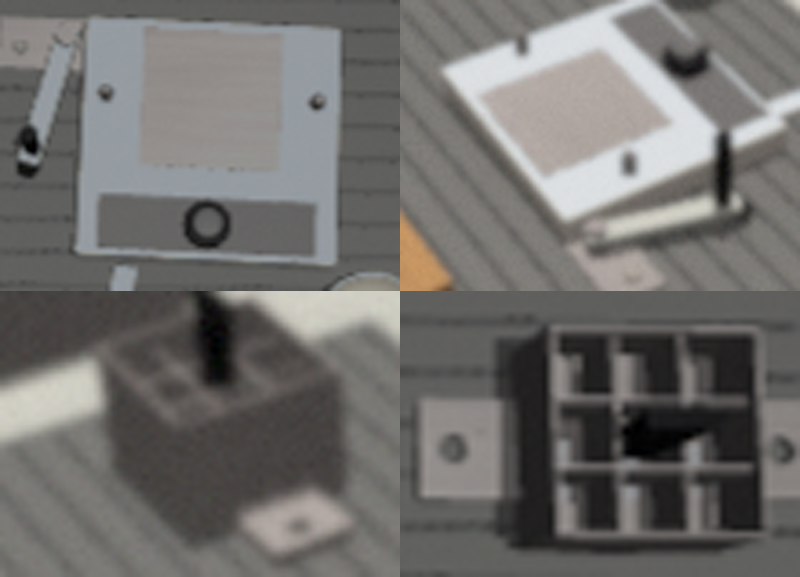

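```bash
python3 - <<'E'
from m import *
print("pegs top",w(T,(308.9,185.3),58).round(1),w(T,(367.2,187.8),58).round(1))
print("pegs scene",w(S,(298,232.5),58).round(1),w(S,(268.5,200.8),58).round(1))
c1=(410+453/5.714-400/5.714,190+(447-291)/5.714); c2=(410+382/5.714,190+(450-291)/5.714)
print("ears",c1,c2,w(T,c1,12).round(1),w(T,c2,12).round(1))
# refine subpixel: dark centroid on gray
def blob(f,c,rad,z):
    g=cv2.cvtColor(f["image"],cv2.COLOR_BGR2GRAY).astype(float); u,v=map(round,c)
    p=g[v-rad:v+rad+1,u-rad:u+rad+1]; b=np.clip(np.percentile(p,70)-p-8,0,None); y,x=np.mgrid[-rad:rad+1,-rad:rad+1]
    q=(u+(b*x).sum()/b.sum(),v+(b*y).sum()/b.sum()); return np.round(q,2),w(f,q,z).round(1)
for c in((308.9,185.3),(367.2,187.8)): print("peg blob z50",blob(T,c,4,50))
for c in((298,234),(268.5,202)): print("S peg blob z48",blob(S,c,5,48))
for c in (c1,c2): print("ear blob",blob(T,c,3,10))
print("button",blob(T,(337,221.5),7,45),[w(T,(280+207/3.636,160+224/3.636),z).round(1) for z in (40,50)])
W=cloud(T);m=(W[...,0]>440)&(W[...,0]<500)&(W[...,1]>-80)&(W[...,1]<10)&(W[...,2]>40);print("btn depth",np.median(W[m],0),m.sum(),W[m].max(0))
# hinge and knob; bar line
for p in((280+65/3.636,160+32/3.636),(280+30/3.636,160+160/3.636)): print("bar",w(T,p,28).round(1))
b=np.deg2rad(-1.55); R=np.array([[np.cos(b),-np.sin(b)],[np.sin(b),np.cos(b)]])
print("seat/peg/hinge pred",[(np.array([574.8,-31.8])+R@v).round(1).tolist() for v in([0,0],[0,98],[0,-98],[-112,0])])
E
```

```text
pegs top [572.2  67.   58. ] [ 567.  -127.4   58. ]
pegs scene [575.5  75.2  58. ] [ 572.3 -114.3   58. ]
ears (419.2754637731887, 217.3013650682534) (476.85334266713335, 217.82639131956597) [ 477.  -310.3   12. ] [ 478.4 -507.2   12. ]
peg blob z50 (array([308.62, 185.33]), array([573.8,  68. ,  50. ]))
peg blob z50 (array([366.63, 187.93]), array([ 568.2, -126.5,   50. ]))
S peg blob z48 (array([297.29, 234.24]), array([575.8,  71. ,  48. ]))
S peg blob z48 (array([267.24, 199.73]), array([ 567.2, -133.7,   48. ]))
ear blob (array([419.07, 217.  ]), array([ 478.3, -310.1,   10. ]))
ear blob (array([476.63, 217.39]), array([ 480.1, -507.2,   10. ]))
button (array([336.15, 221.75]), array([453. , -25.3,  45. ])) [array([454.2, -28.2,  40. ]), array([452.9, -27.6,  50. ])]
btn depth [460.14813933 -30.53058875  48.69879221] 179 [499.70563852   8.57537088  66.51936695]
bar [635.5 105.8  28. ]
bar [513.  135.7  28. ]
seat/peg/hinge pred [[574.8, -31.8], [577.5, 66.2], [572.1, -129.8], [462.8, -28.8]]
```

```bash
cat >> h.py <<'E'
from scipy.optimize import minimize
def fit(f,segs,x0,sig=1.0):
    """segs: list of ((x,y,z),(x,y,z)) in object frame; pose x,y,yaw; maximise gradient along projected edges"""
    g=cv2.GaussianBlur(f["image"].astype(np.float32),(0,0),sig)
    G=np.sqrt(sum(cv2.Sobel(g,cv2.CV_32F,a,b)**2 for a,b in((1,0),(0,1))).sum(2))
    K,R,t=np.array(f["intrinsics"]),np.array(f["R"]),np.array(f["t"])
    P=np.vstack([np.linspace(a,b,60) for a,b in segs]).astype(float)
    def cost(q):
        x=q[:2]*1.0;c,s=np.cos(q[2]/100),np.sin(q[2]/100)
        X=P@np.array([[c,-s,0],[s,c,0],[0,0,1]]).T+[x[0],x[1],0]
        u=(X@R.T+t)@K.T; u=u[:,:2]/u[:,2:]
        return -cv2.remap(G,u[:,0].astype(np.float32)[None],u[:,1].astype(np.float32)[None],cv2.INTER_CUBIC).mean()
    best=None
    for dx in(-4,0,4):
        for dy in(-4,0,4):
            o=minimize(cost,[x0[0]+dx,x0[1]+dy,x0[2]*100],method="Nelder-Mead",options=dict(xatol=.02,fatol=.01,initial_simplex=[[x0[0]+dx+a,x0[1]+dy+b,x0[2]*100+c] for a,b,c in((0,0,0),(3,0,0),(0,3,0),(0,0,2))]))
            if best is None or o.fun<best.fun: best=o
    q=best.x; return np.round([q[0],q[1],np.rad2deg(q[2]/100)],2),round(best.fun,1)
def box(x0,x1,y0,y1,z): 
    c=[(x0,y0,z),(x1,y0,z),(x1,y1,z),(x0,y1,z)]; return [(c[i],c[(i+1)%4]) for i in range(4)]
BASE=box(-150,75,-120,120,36.5)
BASK=box(-60,60,-60,60,94.5)
def ears(z): return [((-30,118,z),(30,118,z)),((-30,-118,z),(30,-118,z)),((-30,75,z),(-30,118,z)),((30,75,z),(30,118,z))]
RACK=box(-104,104,-21,21,94.5)
E
python3 - <<'E'
from m import *
for n,f in(("T",T),("S",S)):
    print(n,"base",fit(f,BASE,(573,-30,-.027)),"rim",fit(f,BASK,(478,-407,0)),"ears",fit(f,ears(14.5) if n=="T" else [ears(14.5)[0]]+ears(14.5)[2:],(478,-407,0)),"rack",fit(f,RACK,(480,363,np.deg2rad(99))))
E
```

```text
T base (array([572.39, -30.66,  -1.77]), np.float64(-250.6)) rim (array([ 470.01, -403.43,    1.09]), np.float64(-238.5)) ears (array([ 470.33, -408.36,   -4.31]), np.float64(-193.1)) rack (array([477.98, 370.48,  99.71]), np.float64(-57.2))
S base (array([572.89, -25.35,  -1.69]), np.float64(-339.9)) rim (array([ 487.99, -434.51,   10.73]), np.float64(-208.8)) ears (array([ 489.26, -402.94,    8.59]), np.float64(-240.5)) rack (array([484.95, 394.41,  94.56]), np.float64(-62.1))
```

```bash
cat >> h.py <<'E'
def go(X,yaw=None):
    s=r.state(); y=s["orientation"][2]; d=np.array(X)-s["tcp_pos"]
    print("t",round(float(s["time"]),1),"tcp",s["tcp_pos"].round(1),"yaw",round(y,3),"gap",round(float(s["finger_gap"]),1),"gf",round(float(s["gripper_force"]),1),"wf",s["wrist_force"].round(1))
    print("move cm",np.round([d@[np.cos(y),np.sin(y),0]/10,d@[np.sin(y),-np.cos(y),0]/10,-d[2]/10],2),"turn deg",None if yaw is None else round(np.rad2deg(y-yaw),1))
E
python3 -c "
from h import *
go((524,135.5,180),2.88)"
```

```text
t 1.9 tcp [132.6 585.2 232.7] yaw 2.919 gap 92.9 gf 0.0 wf [-0.9  0.4  1.2]
move cm [-48.11 -35.21   5.27] turn deg 2.2
```

>>> drive_tool:
  plan:
    - [[-4, -2.93, 0, 0, -0.2], [-4, -2.93, 0, 0, -0.2], [-4, -2.93, 0, 0, -0.2], [-4, -2.93, 0, 0, -0.2], [-4, -2.93, 0, 0, -0.2], [-4, -2.93, 0, 0, -0.2], [-4, -2.93, 0, 0, -0.2], [-4, -2.93, 0, 0, -0.2], [-4, -2.93, 0, 0, -0.2], [-4, -2.93, 0, 0, -0.2], [-4, -2.93, 0, 0, -0.2], [-4.1, -2.98, 0, 2.2, -0.2]]

```text
time: 3.1
tcp_pos: [524.5, 134.2, 233.0]
orientation: [3.141, 0.001, 2.88]
wrist_force: [0.8, 1.4, 0.0]
finger_gap: 55.6
gripper_force: 0.0
```

```bash
python3 -c "
from h import *
go((524,135.5,82),2.88)"
```

```text
t 3.1 tcp [524.5 134.2 233. ] yaw 2.88 gap 55.6 gf 0.0 wf [0.8 1.4 0. ]
move cm [ 0.09  0.11 15.1 ] turn deg 0.0
```

>>> drive_tool:
  plan:
    - [[0.1, 0.1, 4, 0, -0.2], [0, 0, 4, 0, -0.2], [0, 0, 4, 0, -0.2], [0, 0, 3.2, 0, -0.2], [0, 0, 0, 0, 1], [0, 0, 0, 0, 1], [0, 0, 0, 0, 1], [0, 0, 0, 0, 1], [0, 0, 0, 0, 1], [0, 0, 0, 0, 1], [0, 0, 0, 0, 1]]
  newtons: 8

```text
time: 4.2
tcp_pos: [523.6, 137.5, 82.0]
orientation: [3.141, 0.002, 2.88]
wrist_force: [-1.5, -0.4, 6.6]
finger_gap: 15.7
gripper_force: 8.0
```

>>> drive_tool:
  plan:
    - [[0, 0, 0, 2, 1], [-0.06, 1.15, 0, 6, 1], [-0.06, 1.15, 0, 6, 1], [-0.06, 1.15, 0, 6, 1], [-0.06, 1.15, 0, 6, 1], [-0.06, 1.15, 0, 6, 1], [0, 0, 0, 0, 1]]

```text
time: 4.9
tcp_pos: [554.0, 186.9, 81.8]
orientation: [3.139, 0.0, 2.32]
wrist_force: [-3.0, 3.1, 10.9]
finger_gap: 16.0
gripper_force: 8.0
```

>>> drive_tool:
  plan:
    - [[-0.06, 1.15, 0, 6, 1], [-0.06, 1.15, 0, 6, 1], [-0.06, 1.15, 0, 6, 1], [-0.06, 1.15, 0, 6, 1], [-0.06, 1.15, 0, 6, 1], [-0.06, 1.15, 0, 6, 1], [-0.06, 1.15, 0, 6, 1], [0, 0.6, 0, 3, 1], [0, 0.2, 0, 0, 1], [0, 0, 0, 0, 1]]

```text
time: 5.9
tcp_pos: [633.7, 216.7, 81.6]
orientation: [-3.141, -0.002, 1.539]
wrist_force: [-4.1, 7.0, 7.5]
finger_gap: 15.8
gripper_force: 8.0
```

```bash
python3 -c "
from h import *
go((632,217,82),1.54)"
```

```text
t 5.9 tcp [633.7 216.7  81.6] yaw 1.539 gap 15.8 gf 8.0 wf [-4.1  7.   7.5]
move cm [ 0.02 -0.17 -0.04] turn deg -0.0
```

>>> drive_tool:
  plan:
    - [[0, 0.4, 0, 0, 1], [0, 0, 0, 0, 1], [0, 0, 0, 0, 1]]

```text
time: 6.2
tcp_pos: [634.7, 216.2, 80.6]
orientation: [-3.135, -0.001, 1.54]
wrist_force: [-15.5, 3.6, 10.9]
finger_gap: 17.4
gripper_force: 8.0
```

>>> drive_tool:
  plan:
    - [[0, 0.4, 0, 0, 1], [0, 0, 0, 0, 1], [0, 0, 0, 0, 1]]

```text
time: 6.5
tcp_pos: [638.6, 216.1, 80.5]
orientation: [-3.135, -0.001, 1.54]
wrist_force: [-15.9, 3.8, 11.8]
finger_gap: 25.4
gripper_force: 8.0
```

>>> drive_tool:
  plan:
    - [[0, -0.6, 0, 0, -0.2], [0, 0, 0, 0, -0.2], [0, 0, 0, 0, -0.2], [0, 0, 0, 0, -0.2], [0, 0, -4, 0, -0.2], [0, 0, -4, 0, -0.2], [0, 0, -4, 0, -0.2], [0, 0, -3, 0, -0.2]]

```text
time: 7.3
tcp_pos: [636.9, 215.1, 234.0]
orientation: [3.139, -0.001, 1.537]
wrist_force: [0.1, 0.1, 0.6]
finger_gap: 56.1
gripper_force: 0.0
```

```bash
cat > look.py <<'E'
from h import *
def basket(f=None):
    f=f or r.grab_frame("top"); W=cloud(f)
    a=[]
    for z0,z1 in((80,105),(130,165)):
        m=(W[...,2]>z0)&(W[...,2]<z1)&(W[...,0]>350)&(W[...,0]<640)&(W[...,1]>-560)&(W[...,1]<-260); q=W[m]
        a.append((np.round(cv2.minAreaRect(q[:,:2].astype(np.float32)),1).tolist() if 0 else [np.round(k,1) for k in cv2.minAreaRect(q[:,:2].astype(np.float32))]) if len(q)>4 else None)
    return a
E
python3 - <<'E'
from look import *
f=r.grab_frame("top"); print(basket(f))
go((480,-408,240),1.58)
s=r.grab_frame("scene"); cv2.imwrite("pics/c3.png",np.hstack([cv2.resize(f["image"][140:240,250:370],(400,333)),cv2.resize(s["image"][180:280,240:360],(400,333))]))
E
```

```text
[[array([ 478.3, -407.3]), array([119.2, 123.2]), np.float64(0.7)], [array([ 478.1, -405.8]), array([11.8, 41.7]), np.float64(0.7)]]
t 7.3 tcp [638.8 215.6 240. ] yaw 1.537 gap 55.6 gf 0.0 wf [0.5 0.1 5.2]
move cm [-62.86 -13.74   0.  ] turn deg -2.5
```

View pics/c3.png

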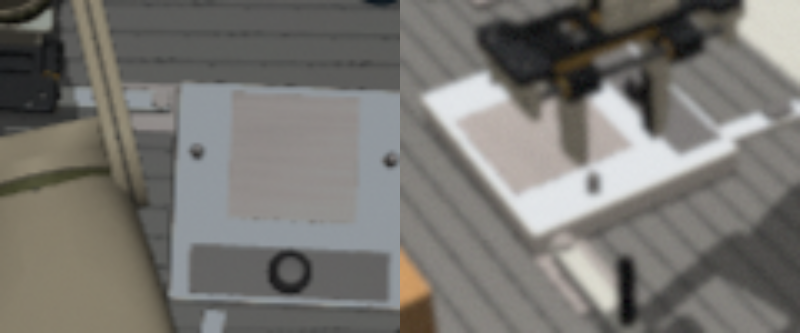

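The leg now points straight out along base +y (crop (625,290)). Basket is next.

>>> drive_tool:
  plan:
    - [[-4.5, -0.98, 0, -2.5, -0.2], [-4.5, -1.1, 0, 0, -0.2], [-4.5, -1.1, 0, 0, -0.2], [-4.5, -1.1, 0, 0, -0.2], [-4.5, -1.1, 0, 0, -0.2], [-4.5, -1.1, 0, 0, -0.2], [-4.5, -1.1, 0, 0, -0.2], [-4.5, -1.1, 0, 0, -0.2], [-4.5, -1.1, 0, 0, -0.2], [-4.5, -1.1, 0, 0, -0.2], [-4.5, -1.1, 0, 0, -0.2]]

```text
time: 8.5
tcp_pos: [517.8, -282.4, 229.9]
orientation: [-3.141, -0.0, 1.58]
wrist_force: [0.4, 0.7, -0.6]
finger_gap: 55.6
gripper_force: 0.0
```

```bash
python3 -c "
from h import *
go((478.3,-407,124),1.582)"
```

```text
t 8.5 tcp [ 517.8 -282.4  229.9] yaw 1.58 gap 55.6 gf 0.0 wf [ 0.4  0.7 -0.6]
move cm [-12.43  -4.07  10.59] turn deg -0.1
```

>>> drive_tool:
  plan:
    - [[-4.1, -1.35, 0, 0, -0.2], [-4.1, -1.35, 0, 0, -0.2], [-4.2, -1.37, 0, 0, -0.2], [0, 0, 3, 0, -0.2], [0, 0, 3, 0, -0.2], [0, 0, 3, 0, -0.2], [0, 0, 1.8, 0, -0.2], [0, 0, 0, 0, -0.2]]
  newtons: 8

```text
time: 9.3
tcp_pos: [477.0, -403.1, 117.8]
orientation: [-3.136, -0.005, 1.58]
wrist_force: [0.5, 0.6, 0.7]
finger_gap: 55.8
gripper_force: 0.0
```

>>> drive_tool:
  plan:
    - [[0, 0, 0, 0, 1], [0, 0, 0, 0, 1], [0, 0, 0, 0, 1], [0, 0, 0, 0, 1], [0, 0, 0, 0, 1], [0, 0, 0, 0, 1]]
  newtons: 8

```text
time: 9.9
tcp_pos: [478.9, -405.2, 123.1]
orientation: [-3.141, 0.001, 1.58]
wrist_force: [-4.3, 0.5, 3.3]
finger_gap: 12.7
gripper_force: 6.9
```

>>> drive_tool:
  plan:
    - [[0, 0, 0, 0, 1], [0, 0, 0, 0, 1], [0, 0, -1, 0, 1], [0, 0, -2, 0, 1], [0, 0, -3, 0, 1], [0, 0, -3, 0, 1], [0, 0, -2, 0, 1], [0, 0, 0, 0, 1], [0, 0, 0, 0, 1]]
  newtons: 55

```text
time: 10.8
tcp_pos: [479.4, -404.9, 232.5]
orientation: [3.141, 0.0, 1.58]
wrist_force: [0.4, -0.3, -4.2]
finger_gap: 11.8
gripper_force: 55.0
```

```bash
python3 -c "
from h import *
go((572.6,-29,233),1.54)"
```

```text
t 10.8 tcp [ 479.4 -404.9  232.5] yaw 1.58 gap 11.8 gf 55.0 wf [ 0.4 -0.3 -4.2]
move cm [37.5   9.68 -0.05] turn deg 2.3
```

>>> drive_tool:
  plan:
    - [[2, 0.5, 0, 0, 1], [3.5, 0.9, 0, 0, 1], [3.5, 0.9, 0, 0, 1], [3.5, 0.9, 0, 0, 1], [3.5, 0.9, 0, 0, 1], [3.5, 0.9, 0, 0, 1], [3.5, 0.9, 0, 0, 1], [3.5, 0.9, 0, 0, 1], [3.5, 0.9, 0, 0, 1], [3.5, 0.9, 0, 0, 1], [2.5, 0.8, 0, 0, 1], [1.5, 0.28, 0, 2.3, 1]]

```text
time: 12.0
tcp_pos: [571.5, -25.6, 230.3]
orientation: [-3.138, -0.001, 1.542]
wrist_force: [-0.2, 0.4, -5.7]
finger_gap: 11.7
gripper_force: 55.0
```

```bash
python3 - <<'E'
from h import *
go((572.6,-28.7,233),1.54)
f=r.grab_frame("top"); s=r.grab_frame("scene"); cv2.imwrite("pics/c4.png",np.hstack([cv2.resize(f["image"][140:240,280:400],(400,333)),cv2.resize(s["image"][160:260,230:350],(400,333))]))
E
```

```text
t 12.0 tcp [571.5 -25.6 230.3] yaw 1.542 gap 11.7 gf 55.0 wf [-0.2  0.4 -5.7]
move cm [-0.31  0.11 -0.27] turn deg 0.1
```

View pics/c4.png

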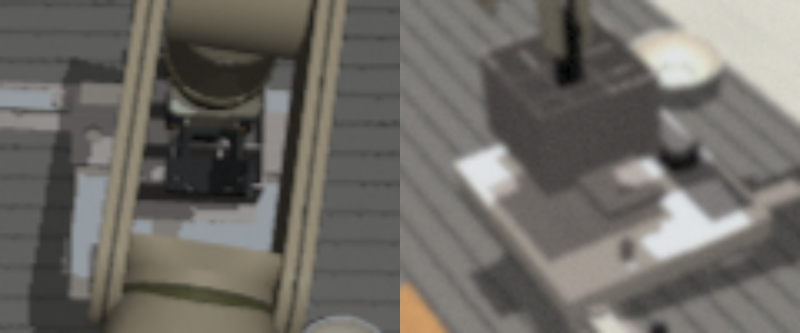

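The basket is held upright above the base. The ear hole is at crop (632,178), above peg_a at (628,248). I'll lower it to just above the pegs.

>>> drive_tool:
  plan:
    - [[-0.3, 0.1, 2, 0, 1], [0, 0, 1.9, 0, 1], [0, 0, 0, 0, 1], [0, 0, 0, 0, 1], [0, 0, 0, 0, 1]]

```text
time: 12.6
tcp_pos: [573.7, -32.3, 194.5]
orientation: [3.141, 0.0, 1.54]
wrist_force: [0.3, -0.2, -3.4]
finger_gap: 11.6
gripper_force: 55.0
```

```bash
python3 - <<'E'
from h import *
go((572.6,-28.7,155),1.54)
s=r.grab_frame("scene"); f=r.grab_frame("top")
cv2.imwrite("pics/c5.png",np.hstack([cv2.resize(s["image"][205:245,270:330],(600,400),interpolation=cv2.INTER_CUBIC),cv2.resize(f["image"][170:210,300:320],(200,400),interpolation=cv2.INTER_CUBIC)]))
for k in("ear","peg"):
    print(k,[(np.round(d["point"],1).tolist(),round(d["conf"],2)) for d in r.mark_of(k,s)[:3]])
    print(k,[(np.round(d["point"],1).tolist(),round(d["conf"],2)) for d in r.mark_of(k,f)[:3]])
E
```

```text
t 12.6 tcp [573.7 -32.3 194.5] yaw 1.54 gap 11.6 gf 55.0 wf [ 0.3 -0.2 -3.4]
move cm [ 0.35 -0.12  3.95] turn deg -0.0
ear [([293.5, 223.8], 0.91)]
ear [([370.3, 185.6], 0.7), ([311.2, 183.8], 0.63), ([265.5, 163.3], 0.49)]
peg [([270.1, 200.1], 0.8), ([297.4, 231.3], 0.73)]
peg [([308.9, 183.7], 0.81), ([367.5, 185.0], 0.8)]
```

View pics/c5.png

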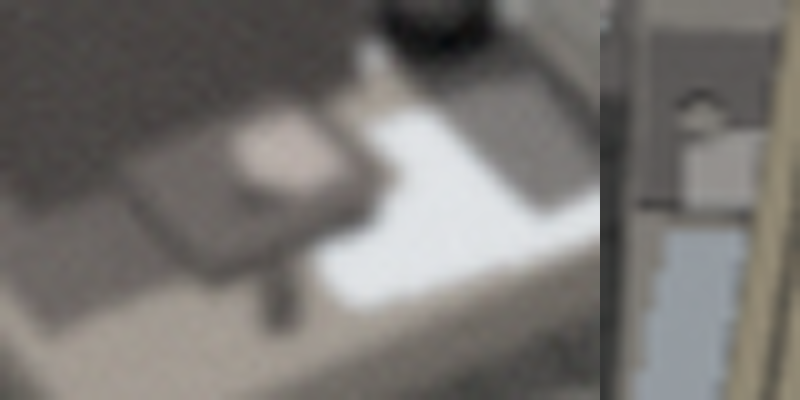

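```bash
python3 - <<'E'
from m import *
for p in((310.2,181),(310.2,181.6)): print("T hole",w(T,p,86).round(1), "peg T",w(T,(308.9,185.3),60).round(1),w(T,(308.62,185.33),50).round(1))
print("S hole", w(S,(297.5,223.5),86).round(1),w(S,(293.5,223.8),86).round(1),"S peg",w(S,(298,232.5),58).round(1))
E
```

```text
T hole [580.7  62.8  86. ] peg T [571.8  67.   60. ] [573.8  68.   50. ]
T hole [578.7  62.8  86. ] peg T [571.8  67.   60. ] [573.8  68.   50. ]
S hole [570.9  66.7  86. ] [581.6  61.   86. ] S peg [575.5  75.2  58. ]
```

>>> drive_tool:
  plan:
    - [[0.42, -0.05, 0, 0, 1], [0, 0, 0.8, 0, 1], [0, 0, 0.5, 0, 1], [0, 0, 0.3, 0, 1], [0, 0, 0.3, 0, 1], [0, 0, 0, 0, 1], [0, 0, 0, 0, 1]]

```text
time: 13.6
tcp_pos: [573.1, -27.9, 174.6]
orientation: [-3.141, 0.0, 1.54]
wrist_force: [-0.3, 0.2, -3.1]
finger_gap: 12.1
gripper_force: 55.0
```

>>> drive_tool:
  plan:
    - [[0, 0, 0.3, 0, 1], [0, 0, 0.3, 0, 1], [0, 0, 0, 0, 1], [0, 0, 0, 0, 1], [0, 0, 0, 0, 1]]

```text
time: 14.1
tcp_pos: [572.6, -28.0, 168.1]
orientation: [-3.14, 0.0, 1.54]
wrist_force: [-2.6, -1.5, -6.2]
finger_gap: 11.7
gripper_force: 55.0
```

>>> drive_tool:
  plan:
    - [[0, 0, 0.3, 0, 1], [0, 0, 0.3, 0, 1], [0, 0, 0, 0, 1], [0, 0, 0, 0, 1], [0, 0, 0, 0, 1]]

```text
time: 14.6
tcp_pos: [572.7, -27.9, 162.1]
orientation: [-3.14, 0.0, 1.54]
wrist_force: [-4.0, -3.3, -6.1]
finger_gap: 11.8
gripper_force: 55.0
```

>>> drive_tool:
  plan:
    - [[0, 0, 0.3, 0, 1], [0, 0, 0.3, 0, 1], [0, 0, 0, 0, 1], [0, 0, 0, 0, 1], [0, 0, 0, 0, 1]]

```text
time: 15.1
tcp_pos: [572.8, -28.0, 156.5]
orientation: [-3.141, 0.0, 1.54]
wrist_force: [-3.5, -3.3, -3.9]
finger_gap: 11.8
gripper_force: 55.0
```

>>> drive_tool:
  plan:
    - [[0, 0, 0.3, 0, 1], [0, 0, 0, 0, 1], [0, 0, 0, 0, 1], [0, 0, 0, 0, 1]]

```text
time: 15.5
tcp_pos: [572.8, -28.5, 154.4]
orientation: [-3.141, 0.001, 1.539]
wrist_force: [-7.7, -6.1, 0.7]
finger_gap: 11.8
gripper_force: 55.0
```

>>> drive_tool:
  plan:
    - [[0, 0, 0.3, 0, 1], [0, 0, 0, 0, 1], [0, 0, 0, 0, 1], [0, 0, 0, 0, 1]]

```text
time: 15.9
tcp_pos: [573.0, -28.7, 154.2]
orientation: [3.141, 0.001, 1.54]
wrist_force: [-18.1, -5.9, 20.3]
finger_gap: 11.5
gripper_force: 55.1
```

>>> drive_tool:
  plan:
    - [[0, 0, -0.3, 0, 1], [0, 0, 0, 0, 1], [0, 0, 0, 0, -0.2], [0, 0, 0, 0, -0.2], [0, 0, 0, 0, -0.2], [0, 0, 0, 0, -0.2], [0, 0, -2, 0, -0.2], [0, 0, -4, 0, -0.2], [0, 0, -5, 0, -0.2], [0, 0, -5, 0, -0.2]]

```text
time: 16.9
tcp_pos: [572.8, -27.5, 315.1]
orientation: [-3.141, -0.0, 1.54]
wrist_force: [0.7, -0.3, 0.2]
finger_gap: 55.5
gripper_force: 0.0
```

```bash
python3 -c "
from h import *
go((398,350,320),3.30)"
```

```text
t 16.9 tcp [572.8 -27.5 315.1] yaw 1.54 gap 55.5 gf 0.0 wf [ 0.7 -0.3  0.2]
move cm [ 37.2  -18.62  -0.49] turn deg -100.8
```

>>> drive_tool:
  plan:
    - [[3.1, -1.55, 0, 0, -0.2], [3.1, -1.55, 0, 0, -0.2], [3.1, -1.55, 0, 0, -0.2], [3.1, -1.55, 0, 0, -0.2], [3.1, -1.55, 0, 0, -0.2], [3.1, -1.55, 0, 0, -0.2], [3.1, -1.55, 0, 0, -0.2], [3.1, -1.55, 0, 0, -0.2], [3.1, -1.55, 0, 0, -0.2], [3.1, -1.55, 0, 0, -0.2], [3.1, -1.55, 0, 0, -0.2], [3.1, -1.55, 0, 0, -0.2]]

```text
time: 18.1
tcp_pos: [397.9, 351.3, 314.0]
orientation: [3.141, -0.001, 1.54]
wrist_force: [1.1, 0.4, 0.8]
finger_gap: 55.8
gripper_force: 0.0
```

>>> drive_tool:
  plan:
    - [[0, 0, 0, -8.4, -0.2], [0, 0, 0, -8.4, -0.2], [0, 0, 0, -8.4, -0.2], [0, 0, 0, -8.4, -0.2], [0, 0, 0, -8.4, -0.2], [0, 0, 0, -8.4, -0.2], [0, 0, 0, -8.4, -0.2], [0, 0, 0, -8.4, -0.2], [0, 0, 0, -8.4, -0.2], [0, 0, 0, -8.4, -0.2], [0, 0, 0, -8.4, -0.2], [0, 0, 0, -8.4, -0.2]]

```text
time: 19.3
tcp_pos: [398.7, 350.1, 313.9]
orientation: [3.141, 0.001, -2.978]
wrist_force: [0.2, -0.5, 0.6]
finger_gap: 55.7
gripper_force: 0.0
```

```bash
python3 - <<'E'
from look import *
f=r.grab_frame("top");s=r.grab_frame("scene")
for n,g in(("T",f),("S",s)):
    W=cloud(g)
    for z0,z1 in((118,135),(150,190)):
        m=(W[...,0]>480)&(W[...,0]<660)&(W[...,1]>-120)&(W[...,1]<60)&(W[...,2]>z0)&(W[...,2]<z1); q=W[m]
        if len(q)>4: print(n,"z",np.median(q[:,2]).round(1),[np.round(k,1) for k in cv2.minAreaRect(q[:,:2].astype(np.float32))])
    for b in((515,640,50,100),(515,640,-160,-100)):
        m=(W[...,0]>b[0])&(W[...,0]<b[1])&(W[...,1]>b[2])&(W[...,1]<b[3])&(W[...,2]>25); print(n,"ear z",np.percentile(W[m][:,2],[10,50,70,90]).round(1) if m.sum() else None)
    m=(W[...,0]>340)&(W[...,0]<620)&(W[...,1]>300)&(W[...,1]<420)&(W[...,2]>140)&(W[...,2]<183)
    k,l,st,ce=cv2.connectedComponentsWithStats(m.astype(np.uint8))
    for i in range(1,k):
        if st[i,4]>8: print(n,"tip",np.median(W[l==i],0).round(1),st[i,4])
cv2.imwrite("pics/c6.png",np.hstack([cv2.resize(f["image"][140:240,280:400],(400,333)),cv2.resize(s["image"][160:260,230:350],(400,333))]))
go((398.3,349.5,320),3.30)
E
```

```text
T z 125.1 [array([574.9, -30.6]), array([120.3, 122.1]), np.float64(88.8)]
T z 175.4 [array([574.2, -30.3]), array([40.6, 13.5]), np.float64(86.3)]
T ear z [33.2 40.4 45.4 49.5]
T ear z [34.1 40.9 45.3 49.1]
T tip [561.4 372.7 167.7] 30
T tip [507.8 363.6 165.1] 29
S z 124.4 [array([571.8, -25.9]), array([127.4, 124.3]), np.float64(87.2)]
S z 170.4 [array([572.5, -23.9]), array([13.6, 45.4]), np.float64(0.7)]
S ear z [31.2 38.  45.  48.2]
S ear z [33.7 36.8 37.9 39.2]
S tip [398.9 356.6 164.7] 78
S tip [510.6 374.5 164.6] 83
S tip [564.2 382.7 165.4] 88
t 19.4 tcp [398.7 350.  313.9] yaw -2.981 gap 55.8 gf 0.0 wf [0.3 0.1 0.1]
move cm [ 0.05 -0.04 -0.61] turn deg -359.9
```

View pics/c6.png

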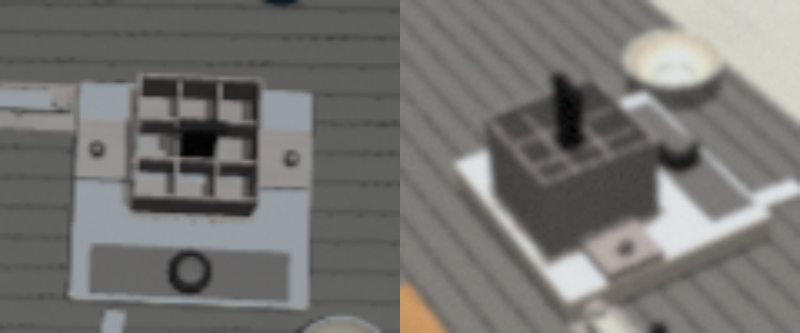

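The basket sits flat and level with both ears over the pegs (crop (97,148) and (290,157)). Now the utensil in the near well.

>>> drive_tool:
  plan:
    - [[0.1, 0, 4, 0, -0.2], [0, 0, 4, 0, -0.2], [0, 0, 4, 0, -0.2], [0, 0, 3, 0, -0.2], [0, 0, 1.1, 0, -0.2], [0, 0, 0, 0, -0.2], [0, 0, 0, 0, 1], [0, 0, 0, 0, 1], [0, 0, 0, 0, 1], [0, 0, 0, 0, 1], [0, 0, 0, 0, 1], [0, 0, 0, 0, 1]]
  newtons: 25

```text
time: 20.6
tcp_pos: [397.7, 349.7, 152.9]
orientation: [3.141, 0.0, -2.984]
wrist_force: [1.2, 1.7, 0.3]
finger_gap: 12.2
gripper_force: 5.1
```

>>> drive_tool:
  plan:
    - [[0, 0, 0, 0, 1], [0, 0, 0, 0, 1], [0, 0, -2, 0, 1], [0, 0, -3, 0, 1], [0, 0, -4, 0, 1], [0, 0, -4, 0, 1], [0, 0, -2, 0, 1], [0, 0, 0, 5.4, 1], [0, 0, 0, 5.4, 1], [0, 0, 0, 0, 1]]
  newtons: 40

```text
time: 21.6
tcp_pos: [397.6, 349.5, 302.5]
orientation: [-3.141, -0.0, 3.109]
wrist_force: [1.2, 0.0, -0.1]
finger_gap: 12.1
gripper_force: 40.0
```

```bash
python3 -c "
from h import *
go((532.8,-68.3,300),3.11)"
```

```text
t 21.6 tcp [397.6 349.5 302.5] yaw 3.109 gap 12.1 gf 40.0 wf [ 1.2  0.  -0.1]
move cm [-14.86 -41.33   0.25] turn deg -0.0
```

>>> drive_tool:
  plan:
    - [[-1.3, -3.6, 0, 0, 1], [-1.3, -3.6, 0, 0, 1], [-1.3, -3.6, 0, 0, 1], [-1.3, -3.6, 0, 0, 1], [-1.3, -3.6, 0, 0, 1], [-1.3, -3.6, 0, 0, 1], [-1.3, -3.6, 0, 0, 1], [-1.3, -3.6, 0, 0, 1], [-1.3, -3.6, 0, 0, 1], [-1.3, -3.6, 0, 0, 1], [-1.3, -3.6, 0, 0, 1], [-0.56, -1.73, 0, 0, 1]]

```text
time: 22.8
tcp_pos: [533.6, -71.0, 301.8]
orientation: [-3.141, -0.001, 3.112]
wrist_force: [1.4, 1.0, -0.9]
finger_gap: 12.0
gripper_force: 40.0
```

>>> drive_tool:
  plan:
    - [[0, 0, 0, 0, 1], [0, 0, 0, 0, 1], [0, 0, 0, 0, 1]]

```text
time: 23.1
tcp_pos: [533.2, -67.1, 302.5]
orientation: [3.141, -0.0, 3.113]
wrist_force: [0.4, -0.2, -0.1]
finger_gap: 11.9
gripper_force: 40.0
```

```bash
python3 - <<'E'
from h import *
go((532.8,-68.3,200),3.11)
s=r.grab_frame("scene"); f=r.grab_frame("top")
cv2.imwrite("pics/c7.png",np.hstack([cv2.resize(f["image"][150:225,290:380],(400,333),interpolation=cv2.INTER_CUBIC),cv2.resize(s["image"][130:230,230:350],(400,333),interpolation=cv2.INTER_CUBIC)]))
W=cloud(s); m=(W[...,0]>470)&(W[...,0]<600)&(W[...,1]>-130)&(W[...,1]<0)&(W[...,2]>190)&(W[...,2]<270); q=W[m]; print(len(q)); 
for z in range(190,270,10):
    k=q[(q[:,2]>z)&(q[:,2]<z+10)]; print(z,len(k),k.mean(0).round(1) if len(k) else 0)
E
```

```text
t 23.1 tcp [533.2 -67.1 302.5] yaw 3.113 gap 11.9 gf 40.0 wf [ 0.4 -0.2 -0.1]
move cm [ 0.04 -0.12 10.25] turn deg 0.2
129
190 17 [531.9 -62.2 195.8]
200 23 [531.6 -63.4 205.1]
210 18 [532.  -62.5 214.6]
220 12 [532.7 -63.6 224. ]
230 16 [531.9 -62.6 234.9]
240 14 [532.4 -61.3 245.7]
250 12 [531.4 -61.5 254.9]
260 17 [531.3 -61.8 265. ]
```

View pics/c7.png

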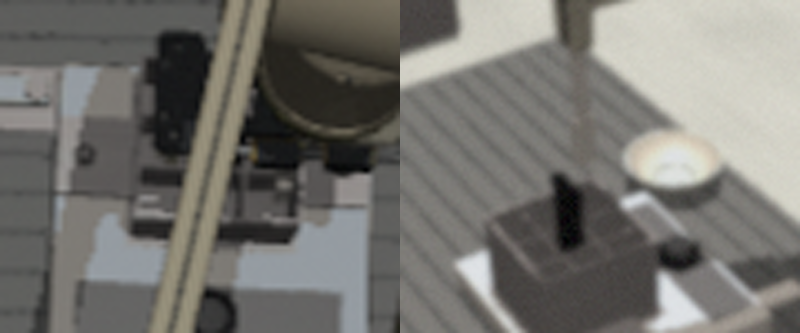

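The utensil hangs vertically over the near-right corner compartment. Lowering it now.

>>> drive_tool:
  plan:
    - [[0, -0.1, 2, 0, 1], [0, 0, 2, 0, 1], [0, 0, 2, 0, 1], [0, 0, 2, 0, 1], [0, 0, 1.5, 0, 1], [0, 0, 1, 0, 1], [0, 0, 0.4, 0, 1], [0, 0, 0, 0, 1], [0, 0, 0, 0, 1], [0, 0, 0, 0, 1]]

```text
time: 24.2
tcp_pos: [534.0, -69.2, 194.7]
orientation: [-3.141, 0.002, 3.111]
wrist_force: [0.5, 0.2, 0.1]
finger_gap: 11.8
gripper_force: 40.0
```

>>> drive_tool:
  plan:
    - [[0, 0, 0.4, 0, 1], [0, 0, 0, 0, 1], [0, 0, 0.2, 0, 1], [0, 0, 0, 0, 1], [0, 0, 0, 0, 1]]

```text
time: 24.7
tcp_pos: [533.7, -69.2, 188.8]
orientation: [-3.141, 0.001, 3.111]
wrist_force: [-3.2, 0.6, 6.5]
finger_gap: 11.6
gripper_force: 40.0
```

>>> drive_tool:
  plan:
    - [[0, 0, 0, 0, -0.2], [0, 0, 0, 0, -0.2], [0, 0, 0, 0, -0.2], [0, 0, 0, 0, -0.2], [0, 0, -2, 0, -0.2], [0, 0, -3, 0, -0.2], [0, 0, -4, 0, -0.2], [0, 0, -3, 0, -0.2], [0, 0, 0, -5.4, -0.2], [0, 0, 0, -5.4, -0.2], [0, 0, 0, 0, -0.2]]
  newtons: 25

```text
time: 25.8
tcp_pos: [533.5, -69.1, 307.8]
orientation: [-3.141, 0.0, -2.982]
wrist_force: [0.3, 0.4, 0.2]
finger_gap: 55.7
gripper_force: 0.0
```

```bash
python3 - <<'E'
from h import *
go((508.3,367.5,153),3.30-2*np.pi)
for n in("scene","top"):
    W=cloud(r.grab_frame(n)); m=(W[...,0]>460)&(W[...,0]<680)&(W[...,1]>-130)&(W[...,1]<60)&(W[...,2]>185)&(W[...,2]<225); q=W[m]; print(n,len(q),np.median(q,0) if len(q) else 0)
E
```

```text
t 25.8 tcp [533.5 -69.1 307.8] yaw -2.982 gap 55.7 gf 0.0 wf [0.3 0.4 0.2]
move cm [-4.43 43.51 15.48] turn deg 0.0
scene 50 [531.27564529 -63.90135053 204.53820334]
top 24 [529.93967224 -71.25026506 213.36037403]
```

Utensil 1 is standing in the basket, so on to utensil 2.

>>> drive_tool:
  plan:
    - [[-0.37, 3.63, 0, 0, -0.2], [-0.37, 3.63, 0, 0, -0.2], [-0.37, 3.63, 0, 0, -0.2], [-0.37, 3.63, 0, 0, -0.2], [-0.37, 3.63, 0, 0, -0.2], [-0.37, 3.63, 0, 0, -0.2], [-0.37, 3.63, 0, 0, -0.2], [-0.37, 3.63, 0, 0, -0.2], [-0.37, 3.63, 0, 0, -0.2], [-0.37, 3.63, 0, 0, -0.2], [-0.37, 3.63, 0, 0, -0.2], [-0.36, 3.58, 0, 0, -0.2]]

```text
time: 27.1
tcp_pos: [508.4, 369.1, 307.1]
orientation: [-3.141, -0.001, -2.986]
wrist_force: [0.7, 0.3, 0.3]
finger_gap: 55.8
gripper_force: 0.0
```

>>> drive_tool:
  plan:
    - [[0, 0, 3, 0, -0.2], [0, 0, 4, 0, -0.2], [0, 0, 4, 0, -0.2], [0, 0, 3, 0, -0.2], [0, 0, 1.4, 0, -0.2], [0, 0, 0, 0, -0.2], [0, 0, 0, 0, 1], [0, 0, 0, 0, 1], [0, 0, 0, 0, 1], [0, 0, 0, 0, 1], [0, 0, 0, 0, 1], [0, 0, 0, 0, 1]]
  newtons: 25

```text
time: 28.3
tcp_pos: [508.9, 367.6, 153.9]
orientation: [3.141, 0.0, -2.984]
wrist_force: [0.9, 0.2, 0.0]
finger_gap: 12.6
gripper_force: 3.5
```

>>> drive_tool:
  plan:
    - [[0, 0, 0, 0, 1], [0, 0, 0, 0, 1], [0, 0, -2, 0, 1], [0, 0, -3, 0, 1], [0, 0, -4, 0, 1], [0, 0, -4, 0, 1], [0, 0, -2, 0, 1], [0, 0, 0, 5.4, 1], [0, 0, 0, 5.4, 1], [0, 0, 0, 0, 1]]
  newtons: 40

```text
time: 29.3
tcp_pos: [508.8, 367.5, 303.5]
orientation: [-3.141, -0.0, 3.109]
wrist_force: [0.4, 0.8, -0.4]
finger_gap: 11.3
gripper_force: 40.0
```

```bash
python3 -c "
from h import *
go((610.8,-70.0,300),3.11)"
```

```text
t 29.3 tcp [508.8 367.5 303.5] yaw 3.109 gap 11.3 gf 40.0 wf [ 0.4  0.8 -0.4]
move cm [-11.61 -43.4    0.35] turn deg -0.0
```

>>> drive_tool:
  plan:
    - [[-1.8, -3.8, 0, 0, 1], [-1.8, -3.8, 0, 0, 1], [-1.8, -3.8, 0, 0, 1], [-1.8, -3.8, 0, 0, 1], [-1.8, -3.8, 0, 0, 1], [-1.8, -3.8, 0, 0, 1], [-0.5, -3.8, 0, 0, 1], [-0.31, -3.8, 0, 0, 1], [0, -3.8, 0, 0, 1], [0, -3.8, 0, 0, 1], [0, -3.4, 0, 0, 1], [0, -2, 0, 0, 1]]

```text
time: 30.5
tcp_pos: [611.0, -72.6, 303.1]
orientation: [-3.141, -0.001, 3.112]
wrist_force: [0.2, 0.3, -0.6]
finger_gap: 11.6
gripper_force: 40.0
```

>>> drive_tool:
  plan:
    - [[0, 0, 0, 0, 1], [0, 0, 0, 0, 1], [0, 0, 0, 0, 1]]

```text
time: 30.8
tcp_pos: [611.5, -68.8, 303.4]
orientation: [3.141, -0.0, 3.113]
wrist_force: [-0.1, 0.3, -0.6]
finger_gap: 11.9
gripper_force: 40.0
```

```bash
python3 - <<'E'
from h import *
go((610.8,-70,190),3.11)
W=cloud(r.grab_frame("scene")); m=(W[...,0]>570)&(W[...,0]<660)&(W[...,1]>-130)&(W[...,1]<0)&(W[...,2]>190)&(W[...,2]<270); q=W[m]
for z in range(190,270,20):
    k=q[(q[:,2]>z)&(q[:,2]<z+10)]; print(z,len(k),k.mean(0).round(1) if len(k) else 0)
E
```

```text
t 30.8 tcp [611.5 -68.8 303.4] yaw 3.113 gap 11.9 gf 40.0 wf [-0.1  0.3 -0.6]
move cm [ 0.07 -0.12 11.34] turn deg 0.2
190 22 [614.1 -58.9 195.4]
210 17 [611.8 -63.3 213.7]
230 12 [611.6 -62.4 236. ]
250 13 [612.6 -63.4 255. ]
```

>>> drive_tool:
  plan:
    - [[0, -0.1, 2, 0, 1], [0, 0, 2, 0, 1], [0, 0, 2, 0, 1], [0, 0, 2, 0, 1], [0, 0, 1.5, 0, 1], [0, 0, 1, 0, 1], [0, 0, 0.4, 0, 1], [0, 0, 0.2, 0, 1], [0, 0, 0, 0, 1], [0, 0, 0, 0, 1]]

```text
time: 31.85
tcp_pos: [612.0, -70.9, 193.7]
orientation: [-3.141, 0.001, 3.111]
wrist_force: [-0.6, 0.5, 0.0]
finger_gap: 11.5
gripper_force: 40.0
```

>>> drive_tool:
  plan:
    - [[0, 0, 0.3, 0, 1], [0, 0, 0, 0, 1], [0, 0, 0, 0, 1]]

```text
time: 32.15
tcp_pos: [611.6, -70.9, 189.8]
orientation: [-3.142, 0.0, 3.111]
wrist_force: [-0.7, 0.4, -0.2]
finger_gap: 11.9
gripper_force: 40.0
```

>>> drive_tool:
  plan:
    - [[0, 0, 0.1, 0, 1], [0, 0, 0, 0, -0.2], [0, 0, 0, 0, -0.2], [0, 0, 0, 0, -0.2], [0, 0, 0, 0, -0.2], [0, 0, -2, 0, -0.2], [0, 0, -3, 0, -0.2], [0, 0, -4, 0, -0.2], [0, 0, -3, 0, -0.2], [0, 0, 0, -5.4, -0.2], [0, 0, 0, -5.4, -0.2], [0, 0, 0, 0, -0.2]]
  newtons: 25

```text
time: 33.35
tcp_pos: [611.5, -70.8, 308.8]
orientation: [-3.142, 0.0, -2.982]
wrist_force: [-0.3, 0.2, -0.1]
finger_gap: 55.8
gripper_force: 0.0
```

```bash
python3 - <<'E'
from h import *
go((563.3,376.5,153),3.30-2*np.pi)
for n in("scene","top"):
    W=cloud(r.grab_frame(n)); m=(W[...,0]>460)&(W[...,0]<680)&(W[...,1]>-130)&(W[...,1]<60)&(W[...,2]>185)&(W[...,2]<225)
    k,l,st,ce=cv2.connectedComponentsWithStats(m.astype(np.uint8))
    for i in range(1,k): print(n,st[i,4],np.median(W[l==i],0).round(1))
    m=(W[...,0]>340)&(W[...,0]<620)&(W[...,1]>300)&(W[...,1]<420)&(W[...,2]>140)&(W[...,2]<183)
    k,l,st,ce=cv2.connectedComponentsWithStats(m.astype(np.uint8))
    for i in range(1,k): print(n,"rack",st[i,4],np.median(W[l==i],0).round(1))
E
```

```text
t 33.4 tcp [611.5 -70.8 308.8] yaw -2.982 gap 55.8 gf 0.0 wf [-0.3  0.2 -0.1]
move cm [-2.33 44.93 15.58] turn deg 0.0
scene 51 [527.  -63.2 203. ]
scene 52 [611.8 -65.1 204.6]
scene rack 90 [564.7 383.1 165.1]
top 30 [611.  -71.3 214.2]
top 1 [570.1 -49.7 185.1]
top 10 [534.6 -71.3 215.7]
top rack 34 [561.8 372.6 174.1]
```

Two are in and one is left in the rack.

>>> drive_tool:
  plan:
    - [[-0.19, 3.75, 0, 0, -0.2], [-0.19, 3.75, 0, 0, -0.2], [-0.19, 3.75, 0, 0, -0.2], [-0.19, 3.75, 0, 0, -0.2], [-0.19, 3.75, 0, 0, -0.2], [-0.19, 3.75, 0, 0, -0.2], [-0.19, 3.75, 0, 0, -0.2], [-0.19, 3.75, 0, 0, -0.2], [-0.19, 3.75, 0, 0, -0.2], [-0.19, 3.75, 0, 0, -0.2], [-0.19, 3.75, 0, 0, -0.2], [-0.24, 3.68, 0, 0, -0.2]]

```text
time: 34.65
tcp_pos: [563.4, 378.1, 308.1]
orientation: [-3.141, -0.001, -2.986]
wrist_force: [0.3, -0.3, -0.1]
finger_gap: 55.5
gripper_force: 0.0
```

>>> drive_tool:
  plan:
    - [[0, 0, 3, 0, -0.2], [0, 0, 4, 0, -0.2], [0, 0, 4, 0, -0.2], [0, 0, 3, 0, -0.2], [0, 0, 1.5, 0, -0.2], [0, 0, 0, 0, -0.2], [0, 0, 0, 0, 1], [0, 0, 0, 0, 1], [0, 0, 0, 0, 1], [0, 0, 0, 0, 1], [0, 0, 0, 0, 1], [0, 0, 0, 0, 1]]
  newtons: 25

```text
time: 35.85
tcp_pos: [564.0, 376.6, 153.9]
orientation: [3.141, 0.0, -2.984]
wrist_force: [-0.3, 0.3, 0.8]
finger_gap: 12.2
gripper_force: 1.0
```

>>> drive_tool:
  plan:
    - [[0, 0, 0, 0, 1], [0, 0, 0, 0, 1], [0, 0, -2, 0, 1], [0, 0, -3, 0, 1], [0, 0, -4, 0, 1], [0, 0, -4, 0, 1], [0, 0, -2, 0, 1], [0, 0, 0, 5.4, 1], [0, 0, 0, 5.4, 1], [0, 0, 0, 0, 1]]
  newtons: 40

```text
time: 36.85
tcp_pos: [563.9, 376.5, 303.5]
orientation: [-3.141, -0.0, 3.109]
wrist_force: [-0.2, -1.1, -1.1]
finger_gap: 11.6
gripper_force: 40.0
```

```bash
python3 -c "
from h import *
go((535.2,9.7,300),3.11)"
```

```text
t 36.9 tcp [563.9 376.5 303.5] yaw 3.109 gap 11.6 gf 40.0 wf [-0.2 -1.1 -1.1]
move cm [  1.68 -36.76   0.35] turn deg -0.0
```

>>> drive_tool:
  plan:
    - [[0.17, -3.4, 0, 0, 1], [0.17, -3.4, 0, 0, 1], [0.17, -3.4, 0, 0, 1], [0.17, -3.4, 0, 0, 1], [0.17, -3.4, 0, 0, 1], [0.17, -3.4, 0, 0, 1], [0.17, -3.4, 0, 0, 1], [0.17, -3.4, 0, 0, 1], [0.17, -3.4, 0, 0, 1], [0.15, -3.4, 0, 0, 1], [0, -2, 0, 0, 1], [0, -0.76, 0, 0, 1]]

```text
time: 38.05
tcp_pos: [535.5, 7.8, 303.3]
orientation: [-3.141, -0.001, 3.111]
wrist_force: [-0.0, 0.2, -0.8]
finger_gap: 11.7
gripper_force: 40.0
```

>>> drive_tool:
  plan:
    - [[0, 0, 0, 0, 1], [0, 0, 0, 0, 1], [0, 0, 0, 0, 1]]

```text
time: 38.35
tcp_pos: [535.9, 10.8, 303.5]
orientation: [3.141, -0.0, 3.113]
wrist_force: [0.6, 0.3, 0.6]
finger_gap: 11.8
gripper_force: 40.0
```

```bash
python3 - <<'E'
from h import *
go((535.2,9.7,190),3.11)
W=cloud(r.grab_frame("scene")); m=(W[...,0]>500)&(W[...,0]<570)&(W[...,1]>-20)&(W[...,1]<50)&(W[...,2]>190)&(W[...,2]<270); q=W[m]
for z in range(190,270,20):
    k=q[(q[:,2]>z)&(q[:,2]<z+10)]; print(z,len(k),k.mean(0).round(1) if len(k) else 0)
E
```

```text
t 38.4 tcp [535.9  10.8 303.5] yaw 3.113 gap 11.8 gf 40.0 wf [0.6 0.3 0.6]
move cm [ 0.06 -0.11 11.35] turn deg 0.1
190 12 [534.6  15.1 195. ]
210 17 [534.8  14.4 213.6]
230 12 [534.4  15.  233.7]
250 20 [534.3  15.1 255.4]
```

>>> drive_tool:
  plan:
    - [[0, -0.1, 2, 0, 1], [0, 0, 2, 0, 1], [0, 0, 2, 0, 1], [0, 0, 2, 0, 1], [0, 0, 1.5, 0, 1], [0, 0, 1, 0, 1], [0, 0, 0.4, 0, 1], [0, 0, 0.2, 0, 1], [0, 0, 0.2, 0, 1], [0, 0, 0, 0, 1], [0, 0, 0, 0, 1]]

```text
time: 39.5
tcp_pos: [536.2, 8.6, 191.3]
orientation: [-3.142, 0.001, 3.111]
wrist_force: [-0.5, 0.2, -0.0]
finger_gap: 11.8
gripper_force: 40.0
```

>>> drive_tool:
  plan:
    - [[0, 0, 0.2, 0, 1], [0, 0, 0, 0, 1], [0, 0, 0, 0, 1]]

```text
time: 39.8
tcp_pos: [536.6, 8.6, 189.8]
orientation: [-3.141, 0.002, 3.111]
wrist_force: [-0.3, -0.3, 6.5]
finger_gap: 11.5
gripper_force: 40.0
```

>>> drive_tool:
  plan:
    - [[0, 0, 0, 0, -0.2], [0, 0, 0, 0, -0.2], [0, 0, 0, 0, -0.2], [0, 0, 0, 0, -0.2], [0, 0, -2, 0, -0.2], [0, 0, -3, 0, -0.2], [0, 0, -4, 0, -0.2], [0, 0, -3, 0, -0.2], [1, 4, 0, 0, -0.2], [1, 4, 0, 0, -0.2], [1, 4, 0, 0, 1], [1, 4, 0, 0, 1]]
  newtons: 25

```text
time: 41.0
tcp_pos: [500.2, 171.1, 308.7]
orientation: [3.142, 0.0, 3.11]
wrist_force: [1.0, -1.8, -0.2]
finger_gap: 44.4
gripper_force: 0.0
```

>>> drive_tool:
  plan:
    - [[1, 4, 0, 0, 1], [1, 4, 0, 0, 1], [0, 4, 0, 0, 1], [0, 4, 0, 0, 1], [0, 0, 0, 0, 1], [0, 0, 0, 0, 1]]

```text
time: 41.6
tcp_pos: [485.3, 330.9, 307.9]
orientation: [-3.141, -0.001, 3.113]
wrist_force: [-0.1, -0.3, 0.5]
finger_gap: 1.0
gripper_force: 0.0
```

```bash
python3 - <<'E'
from h import *
f=r.grab_frame("top");s=r.grab_frame("scene")
c=lambda f,x,y,W,H:cv2.resize(f["image"][y:y+H,x:x+W],(400,300),interpolation=cv2.INTER_CUBIC)
cv2.imwrite("pics/c8.png",np.vstack([np.hstack([c(f,280,155,120,90),c(s,235,150,120,90)]),np.hstack([c(f,190,160,120,90),c(s,330,220,120,90)])]))
for n,g in(("T",f),("S",s)):
    W=cloud(g); m=(W[...,0]>415)&(W[...,0]<495)&(W[...,1]>-65)&(W[...,1]<10)&(W[...,2]>43)&(W[...,2]<80); q=W[m]
    print(n,len(q),np.median(q,0).round(1),q.min(0).round(1),q.max(0).round(1))
    top=q[q[:,2]>np.percentile(q[:,2],50)]; print(cv2.minAreaRect(top[:,:2].astype(np.float32)))
    print([(np.round(d["point"],1).tolist(),round(d["conf"],2),w(g,d["point"],46).round(1)) for d in r.mark_of("start_top",g)[:2]])
E
```

```text
T 141 [454.3 -27.5  51.7] [433.  -64.8  43.3] [486.3   1.9  64.3]
((455.46136474609375, -28.58656883239746), (32.58395767211914, 35.24998474121094), 46.14921569824219)
[([332.7, 220.4], 0.56, array([457.2, -13.8,  46. ]))]
S 96 [455.6 -16.7  51.1] [431.8 -42.8  43. ] [475.1  -1.   63.6]
((451.93682861328125, -19.301822662353516), (36.681968688964844, 26.895938873291016), 84.69983673095703)
[([315.5, 199.6], 0.56, array([431.2, -43.7,  46. ])), ([230.3, 279.1], 0.3, array([825.7, 120.6,  46. ]))]
```

View pics/c8.png

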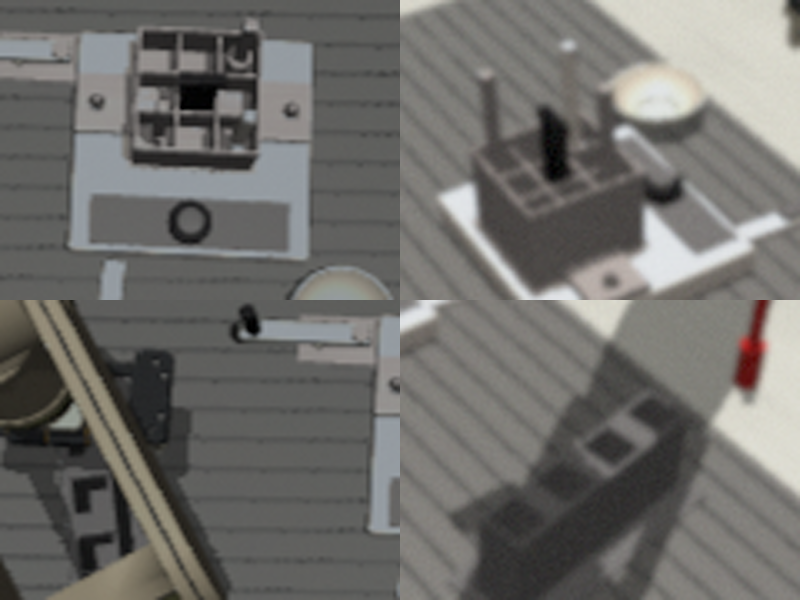

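Three utensils are standing in the basket, all four rack wells are empty, and the leg is still out. The button is at crop (190,220). I'll check its height profile before pressing.

```bash
python3 - <<'E'
from h import *
for n in("top","scene"):
    W=cloud(r.grab_frame(n)); d=np.hypot(W[...,0]-454.7,W[...,1]+28)
    for a in range(0,32,4):
        q=W[(d>=a)&(d<a+4)]; print(n,a,len(q),np.percentile(q[:,2],[10,50,90]).round(1) if len(q) else 0)
go((455,-27.7,110),3.11)
E
```

```text
top 0 6 [54.3 56.1 60.5]
top 4 13 [56.1 58.3 61.6]
top 8 23 [55.5 57.8 61.7]
top 12 27 [46.8 53.4 60.8]
top 16 44 [45.8 48.6 52.2]
top 20 48 [33.  42.9 49.2]
top 24 56 [33.3 37.8 41.2]
top 28 77 [30.  35.9 39.7]
scene 0 3 [58.2 58.8 59.5]
scene 4 10 [55.9 59.3 60.7]
scene 8 13 [47.3 54.2 60. ]
scene 12 24 [47.8 55.9 59.9]
scene 16 23 [41.9 48.7 57.6]
scene 20 22 [36.5 46.1 49.7]
scene 24 31 [36.7 41.2 48.6]
scene 28 19 [34.2 36.2 39.5]
t 41.9 tcp [486.  329.3 309. ] yaw 3.109 gap 0.4 gf 0.0 wf [-0.1  0.2  0.7]
move cm [  1.95 -35.78  19.9 ] turn deg -0.0
```

>>> drive_tool:
  plan:
    - [[0.4, -3.4, 0, 0, 1], [0.4, -3.4, 0, 0, 1], [0.4, -3.4, 0, 0, 1], [0.4, -3.4, 0, 0, 1], [0.35, -3.4, 0, 0, 1], [0, -3.4, 0, 0, 1], [0, -3.4, 0, 0, 1], [0, -3.4, 0, 0, 1], [0, -3.4, 0, 0, 1], [0, -3.4, 0, 0, 1], [0, -1.78, 0, 0, 1], [0, 0, 0, 0, 1]]

```text
time: 43.1
tcp_pos: [454.8, -29.2, 308.9]
orientation: [-3.141, 0.001, 3.107]
wrist_force: [0.3, 0.0, 0.6]
finger_gap: 0.3
gripper_force: 0.0
```

>>> drive_tool:
  plan:
    - [[0, 0, 3, 0, 1], [0, 0, 4, 0, 1], [0, 0, 4, 0, 1], [0, 0, 4, 0, 1], [0, 0, 4, 0, 1], [0, 0, 3, 0, 1], [0, 0, 0.8, 0, 1], [0, 0, 0, 0, 1], [0, 0, 0, 0, 1], [0, 0, 0, 0, 1]]

```text
time: 44.1
tcp_pos: [456.9, -26.8, 82.9]
orientation: [-3.141, 0.004, 3.111]
wrist_force: [0.6, 0.5, -0.1]
finger_gap: 0.6
gripper_force: 0.0
```

>>> drive_tool:
  plan:
    - [[0.1, 0.1, 0.5, 0, 1], [0, 0, 0.5, 0, 1], [0, 0, 0.3, 0, 1], [0, 0, 0.2, 0, 1], [0, 0, 0, 0, 1], [0, 0, 0, 0, 1]]

```text
time: 44.7
tcp_pos: [454.8, -25.7, 66.2]
orientation: [-3.142, 0.001, 3.111]
wrist_force: [0.5, 0.7, 5.3]
finger_gap: 0.4
gripper_force: 2.9
```

>>> drive_tool:
  plan:
    - [[0, 0, 0.2, 0, 1], [0, 0, 0, 0, 1], [0, 0, 0, 0, 1]]

```text
time: 45.0
tcp_pos: [455.1, -25.7, 65.9]
orientation: [-3.141, 0.001, 3.111]
wrist_force: [-8.9, 1.9, 23.8]
finger_gap: 0.6
gripper_force: 11.9
```

The button is at its stop. Letting go and moving clear.

>>> drive_tool:
  plan:
    - [[0, 0, -0.5, 0, 1], [0, 0, -1, 0, 1], [0, 0, -3, 0, 1], [0, 0, -4, 0, 1], [0, 0, -5, 0, 1], [0, 0, -5, 0, 1], [0, 0, -4, 0, 1], [0.4, 4, 0, 0, 1], [0.4, 4, 0, 0, 1], [0, 4, 0, 0, 1], [0, 4, 0, 0, 1], [0, 4, 0, 0, 1]]

```text
time: 46.2
tcp_pos: [451.7, 175.9, 288.6]
orientation: [-3.141, -0.001, 3.111]
wrist_force: [0.5, -0.3, 0.1]
finger_gap: 0.4
gripper_force: 0.0
```

```bash
python3 - <<'E'
from h import *
f=r.grab_frame("top");s=r.grab_frame("scene")
c=lambda f,x,y,W,H:cv2.resize(f["image"][y:y+H,x:x+W],(400,300),interpolation=cv2.INTER_CUBIC)
cv2.imwrite("pics/c9.png",np.vstack([np.hstack([c(f,260,145,140,105),c(s,235,150,120,90)]),np.hstack([cv2.resize(f["image"],(400,300)),cv2.resize(s["image"],(400,300))])]))
E
```

```text
(no output)
```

View pics/c9.png

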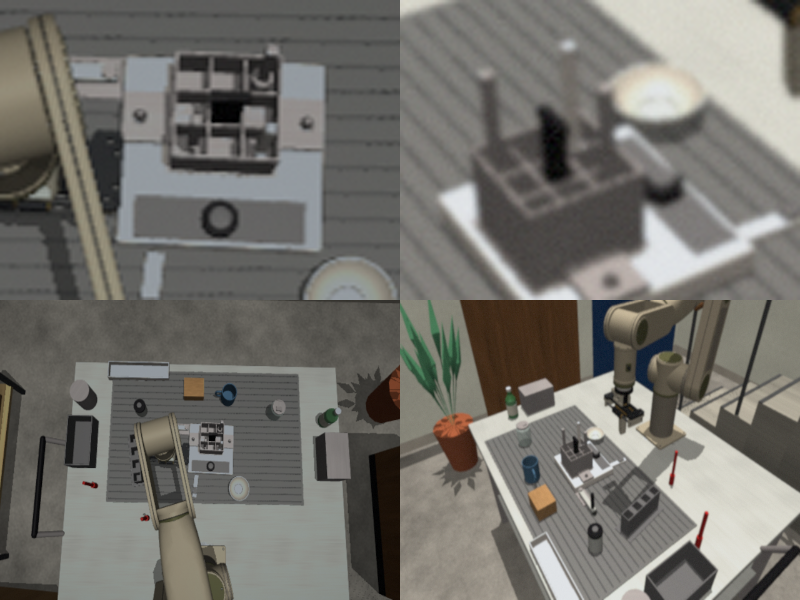

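The final view shows three utensils standing in the seated basket, the leg out, the button back up, and the other things undisturbed.

```bash
python3 -c "
from plant import r
print(r.hand_in())"
```

```text
the job is handed in; nothing more can be done
None
```

The job is done and handed in at about 46 s: the leg is pushed out to its end stop, the basket sits flat on its pegs, all three utensils stand head down in it, and the start button was pressed fully and released.

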